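# Load a coin cell into the sprung tester pocket on a plastic spatula

## Robot

A 6-joint arm with a two-finger parallel gripper is mounted at the origin on the work surface. World frame = base frame: x ahead of the robot, y to its left, z up, the work surface at z = 0. Lengths are in m, angles in degrees, forces in N, time in s.
With the tool pointing down it reaches from about 0.325 to 0.775 m from the base axis. Payload 5.5 kg.
Tool frame: the origin (TCP) lies at the centre of the arm's flange, where the gripper is bolted on; the fingertips stand 182 mm ahead of it and the grasp point (between the pads) lies 163 mm ahead of it; z points along the fingers, y is the direction in which the jaws open and shut (so a half turn about z gives the same grasp; the last joint's range is limited). The gripper opens to 88 mm and grips with 3 to 60 N. Pads are 20 mm wide; open, the fingers measure 115 mm over their backs; the gripper's body (75 mm by 178 mm) begins 61 mm behind the grasp point.
Start: joints at [-78.879, 5.22, 70.514, -0, 104.267, -3.249], TCP at [0.149, -0.581, 0.405] pointing down, gripper open.
Joint ranges: [-164.24, 164.24], [-49.07, 125.15], [9.68, 141.18], [-86.29, 266.29], [3.28, 154.24], [-151.56, 151.56]. Speed limits (degrees/s): [147.25, 147.25, 172.46, 180, 180, 180].

## Interface

Orientations are given as [roll, pitch, yaw] about the fixed x, y, z axes, in that order (R = Rz(yaw) Ry(pitch) Rx(roll)).
In Python, from station import r gives the robot as it stands. The module is installed in compiled form; this text tells all that it offers. Calls block until the motion is done:
- r.reach(position, orientation): joint-space move of the TCP to a pose.
- r.servo_line(position, rotation=None, speed=0.15): straight line of the TCP; rotation=None keeps the orientation; speed is the mean speed in m/s.
- r.move_joints(angles): joint-space move.
- r.let_go() and r.grab(squeeze=None): open the fingers fully, or close them until they stop; squeeze is the grip in N (None keeps the last).
- r.wait(seconds).
- r.inverse_kinematics(position, orientation): joint angles nearest the present ones, or None.
- r.sense(): the state.
- r.snapshot(name): name is "scene" or "top" or "wrist"; returns a dict with "frame" (480x640x3 uint8, red, green, blue), "fx", "fy", "cx", "cy" (pixels), "R" (3x3) and "t" (3): a world point X has camera coordinates R X + t. Camera axes: x right, y down, z forward; pixel columns grow to the right and rows downward; lengths in m; the calibration is good to about 2 mm. The wrist camera is an equidistant fisheye: a pixel r from the principal point sees the ray r / f radians off the axis. A picture is of the moment at which its call begins. There is no depth.
A pose or a line that the arm cannot do raises r.IKError and nothing moves.
- r.hand_in(): hands the job in, once; it reports no verdict.
The state is a dict: "clock": time; "joints": joint angles; "joint_vel": joint speeds; "joint_torque": joint torques, N m; "tcp_pos": TCP position; "orientation": TCP orientation; "contact_force": force on the tool from outside, world axes, zero at the start; "torque": the same for the moment, N m; "opening": finger opening in m.
Only numpy, scipy, OpenCV 4.12 (cv2) and the standard library are available. Lean on these libraries where they do the work, as an engineer would, in place of code of your own. Each camera call takes 0.05 s, during which the arm holds its last target.

## Task

Pick up the small plastic spatula by its handle and carry the coin cell that lies on its blade, level and without touching the cell with the fingers, to the cell tester. Gently push the cell over the two brass lips against the sprung contact, lower it so that it lies flat on the pocket floor, trapped behind the lips, and draw the blade out. Then lay the spatula back on its rest, and leave the loose things around as they are.

Things in the scene. Friction and masses are not known exactly. Their poses are not given: they have to be found in the camera images.
- spatula_grip (a point): Centre of the handle of the loose plastic spatula (about 70 g); grip it here, across y. Handle: black bar 96 long (x) x 16 wide (y) x 18 mm tall. x runs along the tool to the blade tip, z up. A grey blade, 12 wide, 2 mm thick, runs 66 mm out of the handle's front, its underside flush with the handle's (9 mm below this point); its tip is 114 mm ahead of this point.
- spatula_spot (a point): Point on top of the blade, 105 mm ahead of (x) and 7 mm below the handle's centre: the middle of the cell when it touches both posts. The posts, 4 mm thick and 4 mm tall, stand on the blade 14 mm behind this point, 4 mm either side of its middle line, and push the cell from behind.
- cell_center (a point): Centre of the loose steel coin cell, a disc 24.5 mm across and 7.7 mm thick, 10 g, its z the disc's axis. It starts lying loose on the blade, up to 3 mm ahead of the posts.
- rest: Fixed rest of the spatula. Origin on the bench below the cell's place; x points along the tool to the blade tip. A plate 5 mm thick and two wooden bars, 34 mm wide (y), 12 mm thick, tops 20 mm above the bench, under the handle at 36 mm either side of its middle; the gap between them is open for the fingers.
- rest_place (a point): Where the middle of the handle's underside belongs on the rest: 105 mm behind the rest's origin (x = -105 mm), level with the tops of the bars, 20 mm above the bench.
- tester: Fixed cell tester. Origin on the bench, x the direction in which the cell is pushed in, z up. Grey base plate 8 mm high from x = -33 to 103, 80 mm wide; a box 54 mm high at x = 69 to 99. On the base is the black POCKET block (with floor rails, lips and contact), locked anywhere within 14 mm either side of its middle place along x. That shift is NOT in any reported pose: find it by feel.
- pocket_floor (a point): Middle of the pocket's floor if the pocket stood in its middle place (it may be 14 mm off along x): 30 mm above the bench, level with the tops of two rails at 8.5 to 19 mm either side. Between the rails a slot along x, 17 mm wide, 6 mm deep, open towards -x, takes the blade. The seated cell's centre lies over here, 3.9 mm up, shifted as the pocket is.
- lips_mid (a point): Midway between the two brass lips (pocket in its middle place), at their top, 32.5 mm above the bench and 11 mm behind (-x) the cell's seat. Each is 2.5 mm high, 4 mm long, from 8.5 to 17 mm to either side. The cell must come in over them: underside at about 34 to 35.5 mm above the bench, then straight down by 6 to 8 mm once past them, so that the blade comes free of the cell in the slot.
- contact_mid (a point): Front of the sprung contact of polished brass (pocket in its middle place), 24 mm wide, its face overhanging at 45 degrees: it presses the cell's top edge back and down. It gives by 8 mm along +x, 0.6 N rising to 3 N, then stops hard; with the cell held just over the lips, it is past them in the last 1 to 2.5 mm before the hard stop. It then holds the cell against the lips. More than 12 N on it or the lips harms them.
- screwdriver_grip (a point): Loose screwdriver lying on the bench; bystander.
- tape_roll: Loose black tape roll, 60 mm across, 19 mm high; bystander.
- grease_jar: Loose jar, 48 mm across, 55 mm high; bystander.
Mind the look-alikes: they are no part of the job. There is more than one size of the part that bears cell_center; the job needs the smallest. What is meant by the part that bears spatula_grip is not orange, and is the smaller of those in its own colour.

How it is judged (in metres and radians):
On the way, in this order (a step that is already met when the one before it is completed fails the run):
1. the cell is carried level on the blade, off the rest's place (distance of cell_center from where it was at the start of the episode above 0.06 m and contact force between cell and spatula above 0.03 N and contact force between cell and tester below 0.01 N and angle between cell_center's own z axis and vertical below 0.2 rad), for 0.3 s.
2. the cell lies flat on the pocket floor behind the lips, the spatula off it (z of cell_center in the frame of tester between 0.0323 and 0.035 m and x of cell_center in the frame of tester between -0.018 and 0.018 m and y of cell_center in the frame of tester between -0.004 and 0.004 m and angle between cell_center's own z axis and vertical below 0.12 rad and contact force between cell and spatula below 0.02 N), for 0.3 s.
At the end, for the whole second after the job is handed in: The cell lies flat (0.12 rad) and still on the pocket floor behind the lips (centre z 32.3-35 mm, x within 18, y within 4 mm of the tester's origin), the spatula off it; the spatula lies still and flat on both bars of its rest, within 20 mm lengthways and 15 mm sideways of its place (all of step 2 and linear speed of each of cell, spatula below 0.01 m/s and z of spatula_grip in the frame of rest between 0.026 and 0.032 m and x of spatula_grip in the frame of rest between -0.125 and -0.085 m and y of spatula_grip in the frame of rest between -0.015 and 0.015 m and angle between spatula_grip's own z axis and vertical below 0.1 rad); the robot touches nothing.
It fails at once if the cell is tipped by more than 0.4 rad (23 degrees) (angle between cell_center's own z axis and vertical above 0.4 rad).
It fails at once if the cell or the spatula is pressed on the tester with more than 12 N (contact force between any of cell, spatula and tester above 12 N).
It fails at once if the robot touches the cell (contact force between any of the arm, the fingers and cell above 0.05 N).
It fails at once if the cell falls off the blade (height (world z) of cell_center below 0.018 m).
It fails at once if a loose bystander is moved by more than 20 mm (distance of any of screwdriver_grip, tape_roll, grease_jar from where it was at the start of the episode above 0.02 m).
It also fails if it takes over 72 s, if anything falls off the work surface, if the arm or the gripper's body presses on something with over 40 N, if the wrist force passes 120 N, or if a joint passes its speed limit or range.

## Working session

There is one attempt and no reset: what is moved stays moved. The work goes in short steps, each a Python script; the robot and the scene stay as the last script left them, time stands still between calls to the robot, and variables do not carry over. Pictures are saved under pics/ and viewed, and the job is handed in when it is done.

```bash
mkdir -p pics; ls; python3 - <<'E'
from station import r
import cv2
s=r.sense();print(s)
for n in ["scene","top","wrist"]:
    p=r.snapshot(n);cv2.imwrite(f"pics/{n}0.png",p["frame"][:,:,::-1])
    print(n,p["fx"],p["fy"],p["cx"],p["cy"],p["R"],p["t"])
E
```

```text
pics
{'clock': 0.0, 'joints': array([-7.88780490e+01,  5.26315159e+00,  7.05797699e+01, -1.91343136e-04,
        1.04266169e+02, -3.24795968e+00]), 'joint_vel': array([ 0.01267623, -0.07401465,  0.04642251, -0.0491528 , -0.06770722,
       -0.02442502]), 'joint_torque': array([-1.54371432e-03, -4.46457481e+01, -4.06442714e+01,  6.96138781e-02,
        2.95134145e-02, -1.41339651e-04]), 'tcp_pos': array([ 0.14892559, -0.58128749,  0.40352688]), 'orientation': array([-1.79891075e+02, -5.99550292e-03,  1.43698580e+01]), 'contact_force': array([0.43668957, 0.24284101, 0.46644456]), 'torque': array([ 0.04317954, -0.04844861, -0.04117556]), 'opening': 0.08820534507815331}
scene 478.3828314808699 478.3828314808699 313.3144571156488 234.35115885716712 [[-0.83485085  0.55030641 -0.01367178]
 [ 0.41582576  0.61417126 -0.67073289]
 [-0.3607118  -0.565647   -0.74157297]] [ 0.38777813 -0.22810968  1.04632158]
top 616.5889945026379 616.5889945026379 327.46366417221765 256.1504160884281 [[-0.01965962 -0.99972352 -0.01289878]
 [-0.98550326  0.02155122 -0.16828211]
 [ 0.16851357  0.00940343 -0.98565448]] [0.09299786 0.52333185 1.31015836]
wrist 371.64829954431775 371.64829954431775 322.26964347645594 247.63493636600856 [[ 0.24863342 -0.96859679 -0.00129252]
 [-0.93043587 -0.23920818  0.27761221]
 [-0.26920348 -0.06782106 -0.96069235]] [-0.60025179 -0.03412201  0.39002614]
```

View pics/scene0.png

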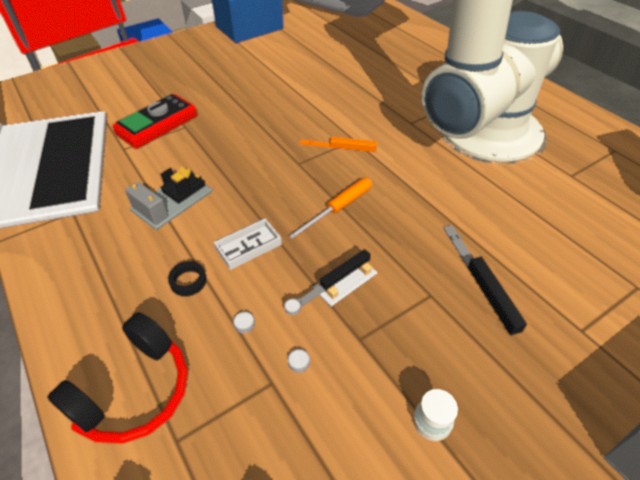

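View pics/top0.png

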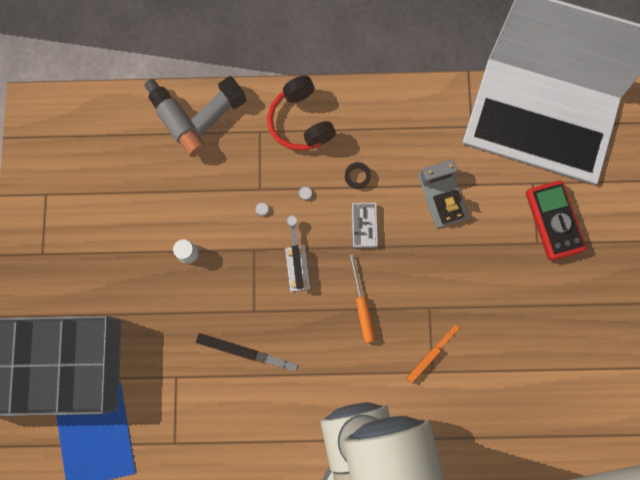

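View pics/wrist0.png

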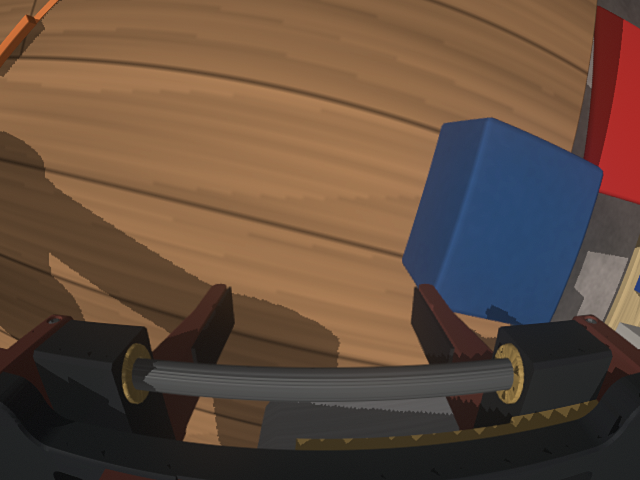

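Scene: the small black spatula is on its rest at scene (345,272), with the cell at (292,306). The tester is at (170,195). In the top view the handle is at (296,265), the cell at (292,221), and the tester at (444,195). The larger black spatula and the orange one are decoys.

```bash
cat > h.py <<'E'
import numpy as np, cv2
from station import r
def ray(p,u,v,fish=False):
    x=(u-p["cx"])/p["fx"]; y=(v-p["cy"])/p["fy"]
    if fish:
        th=np.hypot(x,y); s=np.sin(th)/th if th>1e-9 else 1
        d=np.array([x*s,y*s,np.cos(th)])
    else: d=np.array([x,y,1.])
    R=np.array(p["R"]);t=np.array(p["t"])
    return -R.T@t, R.T@(d/np.linalg.norm(d))
def onz(p,u,v,z,fish=False):
    c,d=ray(p,u,v,fish); return c+d*(z-c[2])/d[2]
def proj(p,X,fish=False):
    c=np.array(p["R"])@np.array(X)+np.array(p["t"])
    if fish:
        rr=np.hypot(c[0],c[1]);th=np.arctan2(rr,c[2]);k=th/rr
        return p["cx"]+p["fx"]*k*c[0],p["cy"]+p["fy"]*k*c[1]
    return p["cx"]+p["fx"]*c[0]/c[2],p["cy"]+p["fy"]*c[1]/c[2]
def tri(rays):
    A=np.zeros((3,3));b=np.zeros(3)
    for c,d in rays:
        P=np.eye(3)-np.outer(d,d);A+=P;b+=P@c
    X=np.linalg.solve(A,b)
    return X,[np.linalg.norm((np.eye(3)-np.outer(d,d))@(X-c)) for c,d in rays]
def snap(n,f):
    p=r.snapshot(n);cv2.imwrite(f"pics/{f}.png",p["frame"][:,:,::-1]);return p
E
python3 - <<'E'
from h import *
p=r.snapshot("top")
for n,u,v,z in [("handle back",298,290,.038),("cell",292,221,.034),("testerbox",440,170,.054),("pocket",450,204,.03),("jar",186,252,.05),("tape",357,176,.01),("sd",366,320,.01),("sdtip",353,258,.01),("tray",365,225,.02),("cellbig",306,194,.01)]:
    print(n,onz(p,u,v,z).round(3))
c=np.hstack([cv2.resize(p["frame"][150:330,240:420],(400,400),interpolation=cv2.INTER_CUBIC),cv2.resize(p["frame"][150:240,400:490],(400,400),interpolation=cv2.INTER_CUBIC)])
cv2.imwrite("pics/topc.png",c[:,:,::-1])
p=r.snapshot("wrist")
R=np.array(p["R"]);print("cam pos",-R.T@p["t"], "axis",R[2])
E
```

```text
handle back [0.453 0.148 0.038]
cell [0.609 0.16  0.034]
testerbox [ 0.713 -0.173  0.054]
pocket [ 0.641 -0.196  0.03 ]
jar [0.54  0.393 0.05 ]
tape [0.717 0.011 0.01 ]
sd [ 0.386 -0.     0.01 ]
sdtip [0.526 0.025 0.01 ]
tray [ 0.599 -0.004  0.02 ]
cellbig [0.677 0.129 0.01 ]
cam pos [ 0.22249184 -0.56311555  0.38369475] axis [-0.26910364 -0.06831794 -0.96068511]
```

View pics/topc.png

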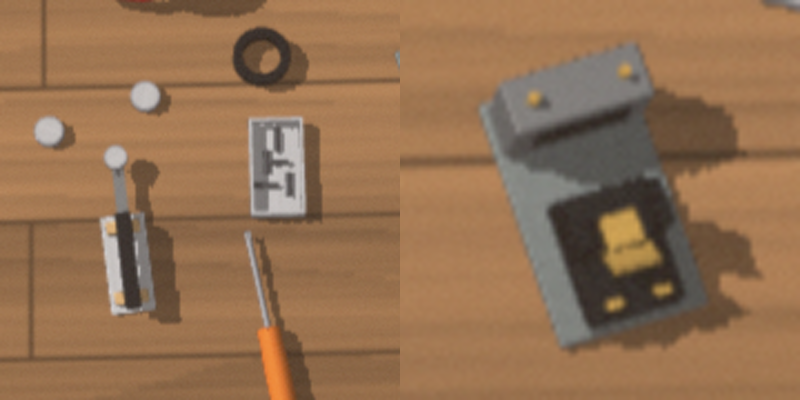

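The tool-to-rest alignment and the tester can be refined with the wrist camera, from two places each. Tester first, since it is on the way.

```bash
cat >> h.py <<'E'
import pickle
def wsnap(f):
    p=r.snapshot("wrist");cv2.imwrite(f"pics/{f}.png",p["frame"][:,:,::-1]);pickle.dump(p,open(f"{f}.pkl","wb"));return p
E
python3 - <<'E'
from h import *
for i,(pos,yaw) in enumerate([((.57,-.22,.36),17),((.60,-.16,.31),17),((.53,.15,.31),4.5),((.50,.12,.29),4.5)]):
    r.reach(pos,[180,0,yaw]); r.wait(.15); wsnap(f"w{i}"); print(r.sense()["clock"],r.sense()["tcp_pos"])
E
```

```text
2.4583 [ 0.56969209 -0.2207872   0.36005282]
3.0833 [ 0.59988603 -0.16099713  0.31160802]
4.4917 [0.53045642 0.14898881 0.30993155]
5.0 [0.50063569 0.12026274 0.2908333 ]
```

View pics/w0.png

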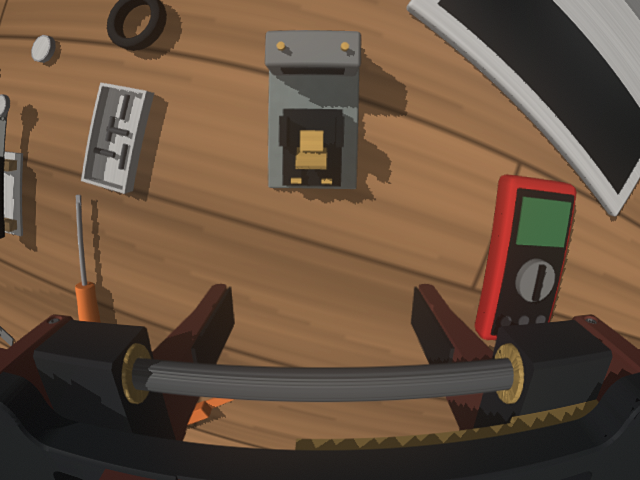

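View pics/w1.png

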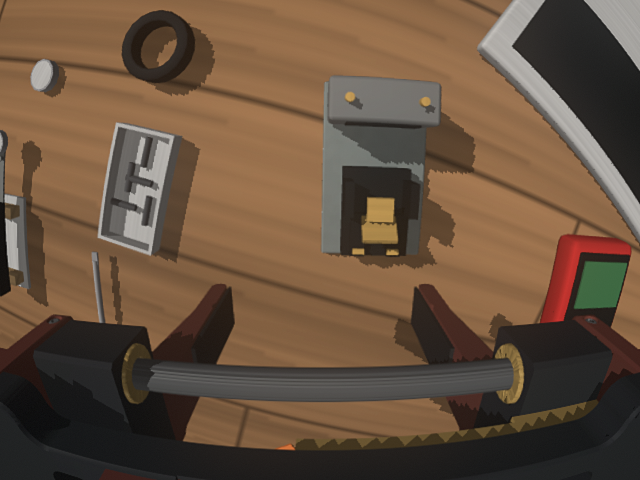

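View pics/w2.png

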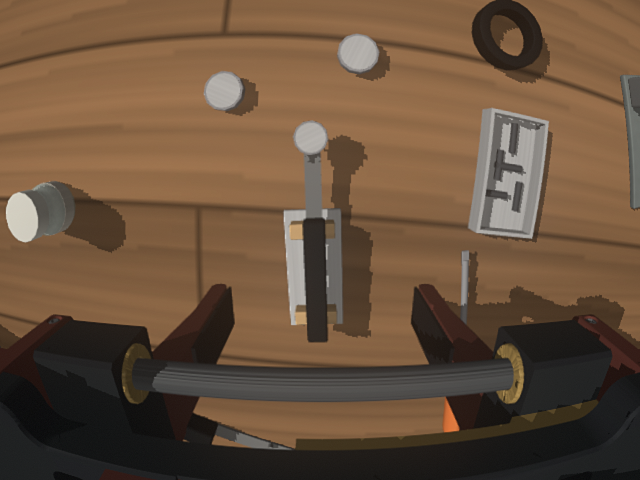

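View pics/w3.png

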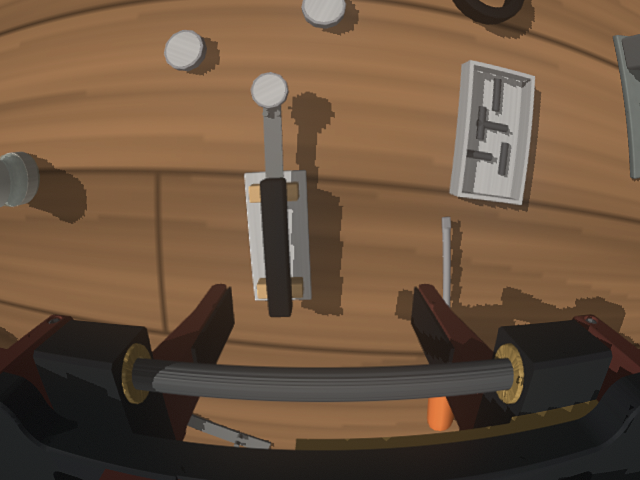

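All four are clear. In w2 the handle runs from (315,220) to (317,342), with the cell at (311,138). In w3 it runs from (273,180) to (279,318), with the cell at (270,91). The tester's lips sit at about (296/327,181) in w0 and (358/393,252) in w1. I'll zoom in to pick corners.

```bash
python3 - <<'E'
from h import *
def crop(f,x0,y0,w,h,s,o):
    im=cv2.imread(f"pics/{f}.png")[y0:y0+h,x0:x0+w]
    im=cv2.resize(im,None,fx=s,fy=s,interpolation=cv2.INTER_NEAREST)
    for k in range(0,w,10):
        cv2.putText(im,str(x0+k),(k*s,8),0,.3,(0,255,255),1);cv2.line(im,(k*s,0),(k*s,5),(0,255,255),1)
    for k in range(0,h,10):
        cv2.putText(im,str(y0+k),(0,k*s+4),0,.3,(0,255,255),1)
    return im
def both(a,b,o):
    h=max(a.shape[0],b.shape[0])
    a=cv2.copyMakeBorder(a,0,h-a.shape[0],0,10,0);b=cv2.copyMakeBorder(b,0,h-b.shape[0],0,0,0)
    im=np.hstack([a,b]);print(im.shape);cv2.imwrite("pics/"+o,im)
both(crop("w0",260,25,108,170,3,0),crop("w1",315,70,135,190,3,0),"ct.png")
both(crop("w2",270,115,90,235,2,0),crop("w3",235,65,90,260,2,0),"cs.png")
both(crop("w0",262,95,100,100,4,0),crop("w1",318,160,110,100,3,0),"ct2.png")
E
```

```text
(570, 739, 3)
(520, 370, 3)
(400, 740, 3)
```

View pics/ct.png

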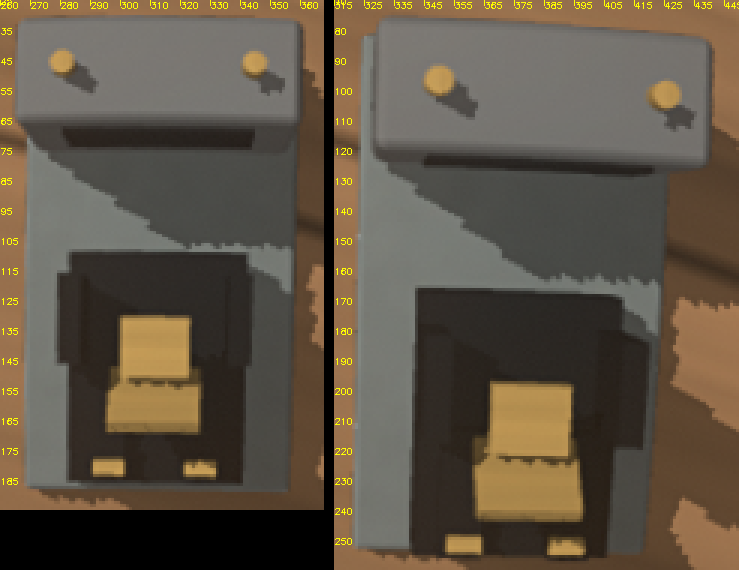

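View pics/cs.png

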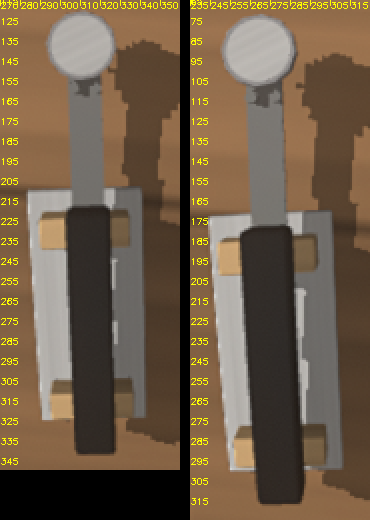

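View pics/ct2.png

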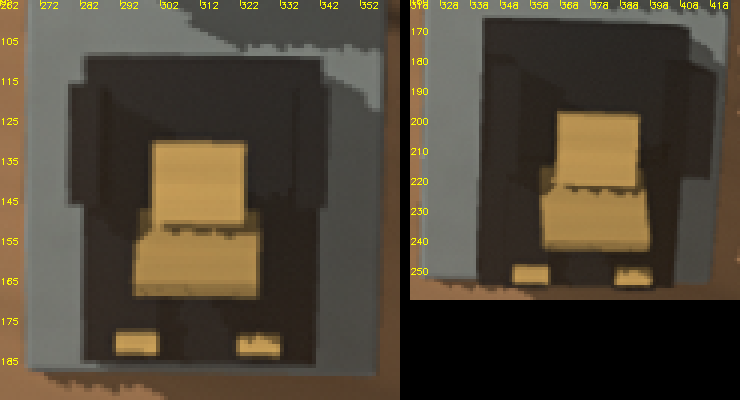

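```bash
cat > m.py <<'E'
from h import *
P=[pickle.load(open(f"w{i}.pkl","rb")) for i in range(4)]
def T(i,a,j,b):
    X,e=tri([ray(P[i],*a,True),ray(P[j],*b,True)]);return X.round(4),np.round(e,4)
def comps(i,lo,hi,roi,amin=15):
    x0,y0,x1,y1=roi
    hsv=cv2.cvtColor(P[i]["frame"],cv2.COLOR_RGB2HSV)[y0:y1,x0:x1]
    m=cv2.inRange(hsv,lo,hi); n,l,s,c=cv2.connectedComponentsWithStats(m)
    return [(c[k]+[x0,y0],s[k][:5]+[x0,y0,0,0,0]) for k in range(1,n) if s[k][4]>=amin]
E
python3 - <<'E'
from m import *
for i,roi in((0,(262,25,368,195)),(1,(315,70,450,262))):
    for c,s in comps(i,(12,90,100),(30,255,255),roi): print(i,c.round(1),s)
for i,roi in((2,(285,110,335,160)),(3,(245,65,300,112))):
    for c,s in comps(i,(0,0,150),(179,60,255),roi): print(i,c.round(1),s)
print("rearL",T(2,(307.5,342),3,(269,316)),"rearR",T(2,(327.5,342),3,(291.5,316)))
print("frontL",T(2,(303.5,218.5),3,(260.5,179)),"frontR",T(2,(325,218.5),3,(286.5,178)))
E
```

```text
0 [315.1  33.9] [262  25 106  48 892]
0 [280.3  45.3] [276  42   9   8  54]
0 [344.4  45.8] [341  42   8   9  57]
0 [267.4 142.2] [262  73  42 122 898]
0 [365.2 126. ] [362 113   6  29 123]
0 [310.9 150.5] [ 295  130   32   39 1006]
0 [366.3 179.7] [365 173   3  12  24]
0 [295.8 180.5] [291 178  11   6  64]
0 [326.2 180.9] [321 178  11   6  54]
1 [385.5  82.3] [ 315   70  135   48 1782]
1 [349.6  96.6] [345  92  10  10  86]
1 [424.6 101.3] [419  97  12  10  85]
1 [322.  200.5] [ 315  118   45  144 1247]
1 [439.3 188.3] [427 168  23  46 788]
1 [379.5 221.5] [ 361  197   37   47 1378]
1 [438.4 249.8] [426 235  24  27 420]
1 [357.5 251.2] [352 248  12   7  77]
1 [391.8 252.1] [386 250  13   5  59]
2 [310.2 137.2] [295 122  31  31 753]
3 [268.7  89.6] [252  74  34  32 858]
rearL (array([0.4566, 0.1536, 0.0377]), array([0.0003, 0.0003])) rearR (array([0.4576, 0.1379, 0.0369]), array([0.0005, 0.0005]))
frontL (array([0.5512, 0.1635, 0.0289]), array([0.0007, 0.0007])) frontR (array([0.5517, 0.1475, 0.0224]), array([0.0001, 0.0001]))
```

```bash
python3 - <<'E'
from m import *
print("cell",T(2,(310.2,137.2),3,(268.7,89.6)))
print("z.0302 check", onz(P[2],310.2,137.2,.0297,True).round(4),onz(P[3],268.7,89.6,.0297,True).round(4))
LL=T(0,(295.8,180.5),1,(357.5,251.2));LR=T(0,(326.2,180.9),1,(391.8,252.1))
BL=T(0,(280.3,45.3),1,(349.6,96.6));BR=T(0,(344.4,45.8),1,(424.6,101.3))
for n,x in zip(("lipL","lipR","postL","postR"),(LL,LR,BL,BR)):print(n,x)
for i,a in((0,(295.8,180.5)),(0,(326.2,180.9)),(1,(357.5,251.2)),(1,(391.8,252.1))):print(onz(P[i],*a,.0325,True).round(4))
# rest bars: rear corners of wooden bars and plate corners (from cs crop)
c2=lambda x,y:(270+x/2,115+y/2); c3=lambda x,y:(235+(x-190)/2,65+y/2)
for n,a,b in [("plate FL",(27,192),(209,217)),("plate FR",(140,188),(331,211)),("plate RL",(42,419),(230,470)),("plate RR",(145,416),(342,468))]:
    print(n,T(2,c2(*a),3,c3(*b)))
# bases
c0=lambda x,y:(262+x/4,95+y/4); c1=lambda x,y:(318+(x-410)/3,160+y/3)
print("base rearL",T(0,c0(27,368),1,c1(425,280)),"base rearR",T(0,c0(378,375),1,(412,254.5)))
print("pocket rear L,R",T(0,c0(81,361),1,c1(478,285)),T(0,c0(316,364),1,c1(673,287)))
E
```

```text
cell (array([0.6097, 0.1625, 0.029 ]), array([0., 0.]))
z.0302 check [0.6097 0.1624 0.0297] [0.6096 0.1624 0.0297]
lipL (array([ 0.606 , -0.1876,  0.03  ]), array([0.0001, 0.0001]))
lipR (array([ 0.6132, -0.2119,  0.0318]), array([0.0001, 0.0001]))
postL (array([ 0.7062, -0.1474,  0.0588]), array([0.0001, 0.0001]))
postR (array([ 0.7196, -0.1934,  0.0577]), array([0.0001, 0.0001]))
[ 0.6064 -0.1878  0.0325]
[ 0.6133 -0.212   0.0325]
[ 0.6065 -0.1871  0.0325]
[ 0.6133 -0.2117  0.0325]
plate FL (array([0.5513, 0.18  , 0.0038]), array([0., 0.]))
plate FR (array([0.5561, 0.1359, 0.0026]), array([0.0001, 0.0001]))
plate RL (array([0.4528, 0.1691, 0.0041]), array([0., 0.]))
plate RR (array([0.4576, 0.1248, 0.0038]), array([0.0001, 0.0001]))
base rearL (array([ 0.5916, -0.1654,  0.0119]), array([0.0001, 0.0001])) base rearR (array([ 0.609 , -0.2419, -0.008 ]), array([0.0021, 0.0021]))
pocket rear L,R (array([ 0.5982, -0.1774,  0.0247]), array([0.0001, 0.0001])) (array([ 0.6119, -0.2256,  0.024 ]), array([0.0001, 0.0001]))
```

Measurements agree with the text: handle top 37–38 mm, handle length about 95 mm, and cell top 29–29.7 mm. The cell is 106 mm ahead of the handle centre. Lip tops are about 30–32 mm, and the lip spacing of 25.4 mm matches the expected 25.5 mm. Spatula yaw is about 6.1°, tester yaw about 15.9°, and the pocket looks about 12 mm towards -x. I'll grasp now.

```bash
python3 - <<'E'
from h import *
r.reach([.5045,.1508,.25],[180,0,6.1]); r.servo_line([.5045,.1508,.192],speed=.06); r.wait(.2)
wsnap("g0"); s=r.sense();print(s["clock"],s["tcp_pos"],s["orientation"],s["contact_force"])
E
```

```text
6.6833 [0.50460394 0.15082094 0.19235655] [-1.79996255e+02 -3.45321801e-02  6.09876385e+00] [-0.15398257  0.46860368  0.42125123]
```

View pics/g0.png

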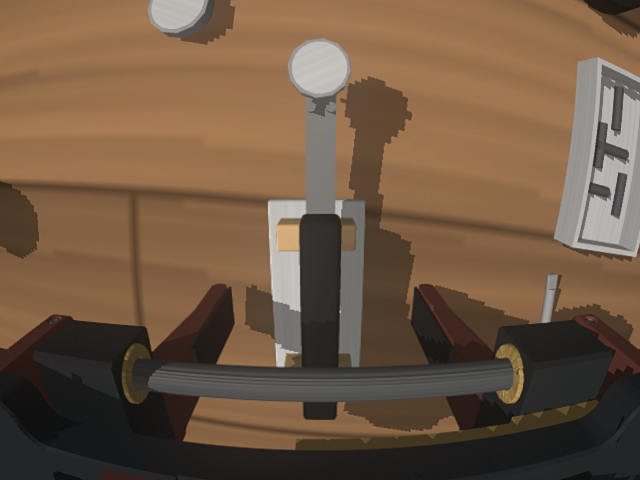

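The handle is vertical in the image at column ~320, midway between the fingers (about 323), and the cell is centred at (319,68). Closing now.

```bash
python3 - <<'E'
from h import *
r.grab(35); r.wait(.2)
s=r.sense();print(s["clock"],s["opening"],s["tcp_pos"],s["contact_force"])
r.servo_line([.5045,.1508,.232],speed=.04); r.wait(.3)
p=wsnap("g1"); s=r.sense();print(s["clock"],s["opening"],s["contact_force"],s["torque"])
E
```

```text
7.9833 0.01569546582134187 [0.50449548 0.15080633 0.19200836] [-0.49681834 -0.93860614 -0.29977208]
9.4833 0.015972341093342994 [-0.2580819   0.01511023 -0.93305   ] [ 0.02216217  0.02607015 -0.02241483]
```

View pics/g1.png

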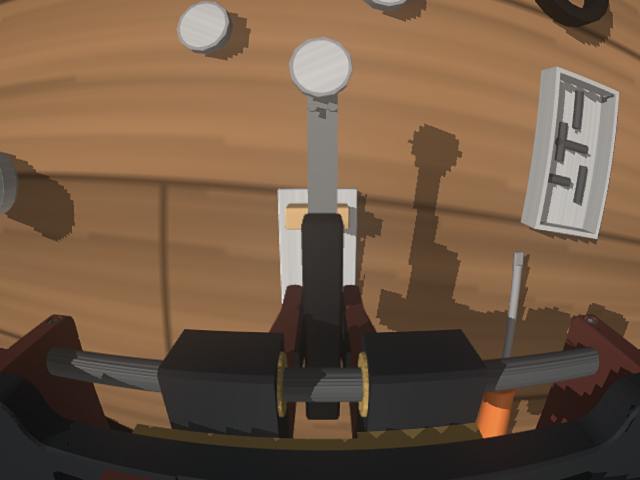

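Held with opening 16.0 mm, and the cell stayed put at (320,67), level. Next I measure the cell in the tool frame and carry it smoothly to a point before the pocket.

```bash
cat >> h.py <<'E'
def rz(a):
    a=np.radians(a);return np.array([[np.cos(a),-np.sin(a)],[np.sin(a),np.cos(a)]])
def celltool(p,tcp,yaw,roi=(270,20,370,120)):
    x0,y0,x1,y1=roi
    hsv=cv2.cvtColor(p["frame"],cv2.COLOR_RGB2HSV)[y0:y1,x0:x1]
    m=cv2.inRange(hsv,(0,0,165),(179,50,255));m=cv2.morphologyEx(m,cv2.MORPH_OPEN,np.ones((9,9)))
    n,l,s,c=cv2.connectedComponentsWithStats(m);k=1+np.argmax(s[1:,4]);
    u=c[k]+[x0,y0];X=onz(p,*u,tcp[2]-.1623,True)
    return u,s[k],rz(-yaw)@(X[:2]-tcp[:2])
E
python3 - <<'E'
from h import *
for f,z in(("g0",.1922),("g1",.232)):
    p=pickle.load(open(f+".pkl","rb"));print(celltool(p,np.array([.5045,.1508,z]),6.1))
yaw=15.9; seat=np.array([.6205,-.1967]); off=np.array([.106,0])
pre=seat-rz(yaw)@np.array([.052,0]); t=pre-rz(yaw)@off; print(pre,t)
r.servo_line([t[0],t[1],.236],[180,0,yaw],speed=.13); r.wait(.3)
p=wsnap("a0");s=r.sense();print(s["clock"],s["tcp_pos"],s["orientation"],s["contact_force"],s["torque"]);print(celltool(p,s["tcp_pos"],yaw))
E
```

```text
(array([319.04708423,  67.174946  ]), array([  22,   22,   55,   52, 2315], dtype=int32), array([0.10564294, 0.0004692 ]))
(array([320.4886172 ,  66.06787521]), array([  23,   20,   56,   53, 2372], dtype=int32), array([ 0.10562615, -0.00012748]))
[ 0.57048945 -0.21094588] [ 0.46854487 -0.23998556]
13.0 [ 0.46854663 -0.23993309  0.23598323] [1.79999941e+02 5.52322554e-04 1.59044600e+01] [-0.20392154  0.64090914 -0.772142  ] [ 0.02662762  0.01193049 -0.01492807]
(array([320.46728577,  66.07893626]), array([  23,   20,   56,   53, 2369], dtype=int32), array([ 1.05645063e-01, -2.88417380e-05]))
```

View pics/a0.png

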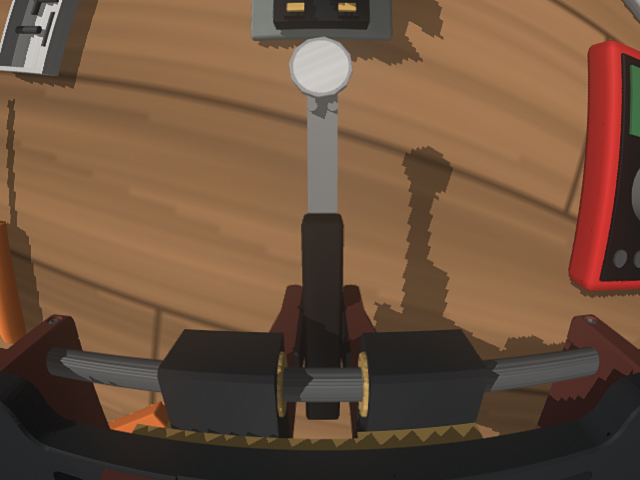

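The cell is still at (320.5,66). The lips are at (296,7) and (347,7), symmetric about the blade. I'll quantify the alignment relative to the tool, then lower to entry height.

```bash
cat >> h.py <<'E'
def lips(p,tcp,yaw,rows=(0,40)):
    hsv=cv2.cvtColor(p["frame"],cv2.COLOR_RGB2HSV)[rows[0]:rows[1],270:375]
    m=cv2.inRange(hsv,(12,110,100),(30,255,255));n,l,s,c=cv2.connectedComponentsWithStats(m)
    for k in range(1,n):
        if s[k][4]>20:
            u=c[k]+[270,rows[0]];X=onz(p,*u,.0325,True);print("brass",u.round(1),s[k],X.round(4),(rz(-yaw)@(X[:2]-tcp[:2])).round(4))
E
python3 - <<'E'
from h import *
p=pickle.load(open("a0.pkl","rb"));lips(p,np.array([.46855,-.23993,.236]),15.9)
r.servo_line([.46855,-.23999,.2047],speed=.05); r.wait(.3)
p=wsnap("a1");s=r.sense();print(s["clock"],s["tcp_pos"],s["contact_force"]);print(celltool(p,s["tcp_pos"],15.9));lips(p,s["tcp_pos"],15.9)
E
```

```text
brass [294.9   6.5] [ 16   3  19   9 142] [ 0.606  -0.1875  0.0325] [0.1465 0.0128]
brass [346.5   6.5] [ 68   3  18   8 140] [ 0.6129 -0.212   0.0325] [ 0.1465 -0.0126]
14.125 [ 0.46861889 -0.24001704  0.20496554] [ 0.84700826  0.2006282  -1.12775831]
(array([320.49222362,  66.08995376]), array([  23,   20,   56,   53, 2379], dtype=int32), array([ 0.10570017, -0.00015104]))
brass [286.3  35.6] [  0  30  36  10 265] [ 0.5816 -0.1935  0.0325] [0.1214 0.0138]
```

View pics/a1.png

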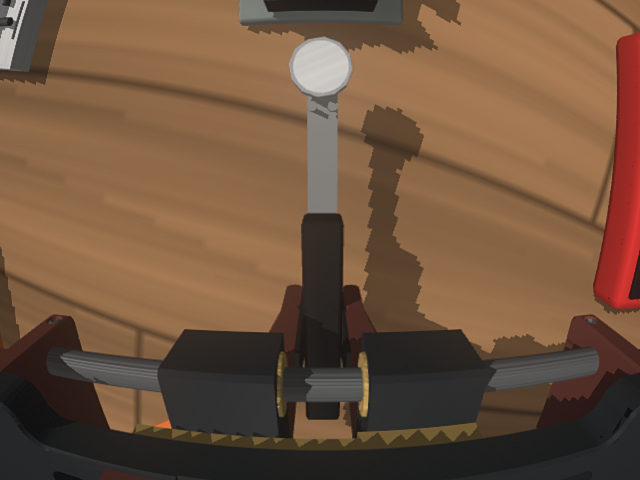

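Alignment is within 0.2 mm laterally, and both lips are at equal x, so the yaw is right. The expected travel to the seat is about 52 mm. I'll advance to 40 mm, then step by feel.

```bash
cat >> h.py <<'E'
Y=15.9; U=rz(Y)@np.array([1.,0]); P0=np.array([.46855,-.23999])
def go(d,z,sp=.02,w=.12,lat=0):
    q=P0+U*d+lat*(rz(Y)@np.array([0,1.]));r.servo_line([q[0],q[1],z],speed=sp);r.wait(w)
    F=[];
    for _ in range(3): 
        s=r.sense();F.append(s["contact_force"]);r.wait(.02)
    F=np.mean(F,0);return s,F,F[:2]@U,F[2]
E
python3 - <<'E'
from h import *
s,F,f0,z0=go(0,.2046,.02);print(F,f0,z0)
s,F,f,z=go(.040,.2046,.03);print(s["clock"],f-f0,z-z0)
for d in np.arange(.041,.0495,.001):
    s,F,f,z=go(d,.2046,.02,.08); a=(s["tcp_pos"][:2]-P0)@U
    print(round(d,4),round(a,5),round(s["tcp_pos"][2],5),round(f-f0,2),round(z-z0,2),round(s["clock"],1))
    if f-f0<-5: break
p=wsnap("i0");print(celltool(p,s["tcp_pos"],Y));lips(p,s["tcp_pos"],Y,(10,130))
E
```

```text
[-0.04258983  0.18860697 -1.26121154] 0.010710223655497259 -1.2612115373435995
16.175 0.42717258753173193 0.07144483769437882
0.041 0.04101 0.20461 -0.12 -0.11 16.6
0.042 0.04202 0.20458 -0.31 0.37 16.9
0.043 0.04302 0.20462 0.38 0.24 17.3
0.044 0.04401 0.2046 -0.24 0.86 17.7
0.045 0.04499 0.20458 -0.08 0.29 18.1
0.046 0.04601 0.20461 -0.04 0.43 18.5
0.047 0.04702 0.20462 -0.2 -0.11 18.9
0.048 0.04798 0.20457 -0.17 -0.39 19.2
0.049 0.04895 0.20451 -0.33 -0.48 19.6
(array([319.91914894,  79.20638298]), array([  23,   44,   56,   33, 1410], dtype=int32), array([0.10037967, 0.00017584]))
brass [320.2  33.1] [  17    0   68   44 2440] [ 0.6329 -0.193   0.0325] [0.122  0.0002]
brass [286.7  90.1] [  8  75  22  11 189] [ 0.6059 -0.1868  0.0325] [0.0977 0.0136]
brass [354.2  89.8] [ 73  75  20  10 163] [ 0.6134 -0.2128  0.0325] [ 0.0978 -0.0135]
brass [287.  124.2] [  0 109  37  11 372] [ 0.5923 -0.1907  0.0325] [0.0836 0.0135]
```

View pics/i0.png

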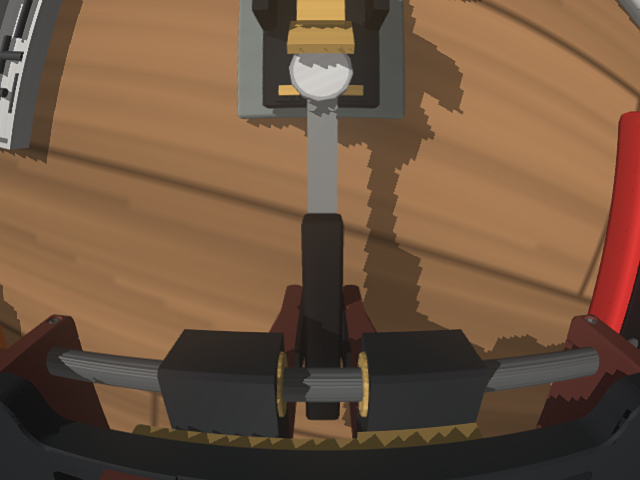

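The contact has been touched: the cell moved back about 1–1.5 mm onto the posts, and the contact plate covers its front. Lips are symmetric at ±13.5 mm. I'll continue in 0.5 mm steps.

```bash
python3 - <<'E'
from h import *
f0,z0=0.0,-1.26
for d in np.arange(.0495,.0565,.0005):
    s,F,f,z=go(d,.2046,.02,.1); a=(s["tcp_pos"][:2]-P0)@U
    print(round(d,4),round(a,5),round(s["tcp_pos"][2],5),round(f-f0,2),round(z-z0,2),round(s["clock"],1),np.round(s["joint_torque"][:3],2))
    if f-f0<-5: break
p=wsnap("i1");lips(p,s["tcp_pos"],Y,(10,130))
E
```

```text
0.0495 0.04947 0.20457 -0.49 0.02 20.1 [  0.33 -42.27 -40.39]
0.05 0.04999 0.20457 -0.68 -0.17 20.5 [  0.37 -42.35 -40.46]
0.0505 0.05049 0.20457 -1.42 -0.0 20.9 [  0.41 -42.42 -40.53]
0.051 0.05099 0.20457 -1.28 -0.23 21.3 [  0.46 -42.51 -40.6 ]
0.0515 0.0515 0.20459 -1.92 0.0 21.7 [  0.5  -42.61 -40.69]
0.052 0.05199 0.20456 -1.5 -0.62 22.1 [  0.55 -42.72 -40.79]
0.0525 0.05248 0.20456 -1.62 -0.53 22.5 [  0.6  -42.83 -40.89]
0.053 0.05299 0.20457 -1.97 -0.6 22.9 [  0.64 -42.9  -40.96]
0.0535 0.05349 0.20458 -2.36 -0.64 23.3 [  0.69 -43.02 -41.06]
0.054 0.05398 0.20457 -2.91 -0.64 23.7 [  0.73 -43.1  -41.13]
0.0545 0.05449 0.2046 -2.71 -0.78 24.1 [  0.78 -43.22 -41.24]
0.055 0.05499 0.20458 -2.49 -0.63 24.5 [  0.82 -43.3  -41.32]
0.0555 0.05549 0.20461 -2.4 -0.63 24.9 [  0.87 -43.44 -41.44]
0.056 0.05598 0.20456 -2.98 -1.33 25.3 [  0.91 -43.52 -41.52]
brass [320.1  34.1] [  17    0   68   46 2547] [ 0.6393 -0.1912  0.0325] [0.1216 0.0002]
brass [288.5 106.6] [  8  92  22  11 222] [ 0.6062 -0.1874  0.0325] [0.0908 0.0129]
brass [352.2 106.5] [ 72  92  22  10 211] [ 0.6133 -0.212   0.0325] [ 0.0909 -0.0127]
```

View pics/i1.png

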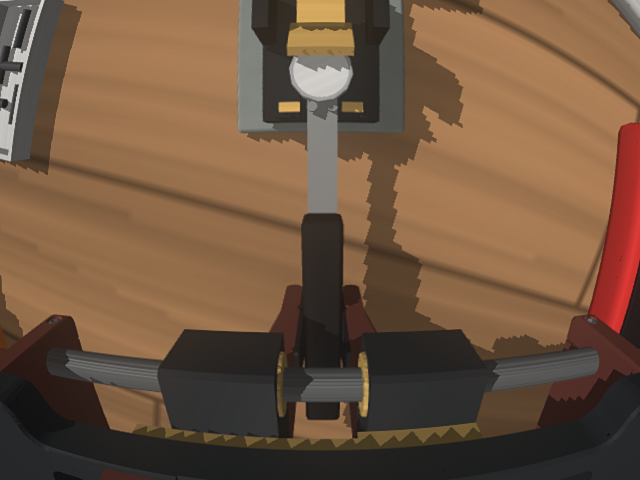

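```bash
python3 - <<'E'
from h import *
for f in("a1","i0","i1"):
    p=pickle.load(open(f+".pkl","rb"))
    d={"a1":0,"i0":.049,"i1":.056}[f]; tcp=np.array([*(P0+U*d),.2046])
    fr=p["frame"].astype(int)
    x0,y0,x1,y1=270,20,370,120
    hsv=cv2.cvtColor(p["frame"],cv2.COLOR_RGB2HSV)[y0:y1,x0:x1]
    m=cv2.inRange(hsv,(0,0,165),(179,50,255));m=cv2.morphologyEx(m,cv2.MORPH_OPEN,np.ones((9,9)))
    cs,_=cv2.findContours(m,cv2.RETR_EXTERNAL,cv2.CHAIN_APPROX_NONE);c=max(cs,key=cv2.contourArea)[:,0]+[x0,y0]
    c=np.array([q for q in c if q[1]>72])
    X=np.array([rz(-Y)@(onz(p,*q,.0423,True)[:2]-tcp[:2]) for q in c])
    # circle of known radius fit
    from scipy.optimize import least_squares
    s=least_squares(lambda v:np.hypot(X[:,0]-v[0],X[:,1]-v[1])-v[2],[.105,0,.012]);s2=least_squares(lambda v:np.hypot(X[:,0]-v[0],X[:,1]-v[1])-.01215,[.105,0])
    print(f,s.x,s2.x,np.abs(s2.fun).max(),"rim row",c[:,1].max(), fr[94:106,320].tolist() if f!="a1" else "")
E
```

```text
a1 [ 0.10611578 -0.00019284  0.01062258] [ 0.10796875 -0.00018515] 0.0010939492510672506 rim row 92 
i0 [ 1.04161723e-01 -9.12960818e-05  1.05017749e-02] [ 1.06227992e-01 -9.37259277e-05] 0.0013433373504348426 rim row 96 [[202, 199, 195], [203, 201, 196], [179, 176, 173], [161, 159, 157], [161, 159, 158], [158, 157, 155], [120, 117, 115], [91, 88, 86], [88, 85, 83], [89, 86, 83], [90, 87, 83], [89, 86, 83]]
i1 [ 1.03942121e-01 -5.15371804e-05  1.03875158e-02] [ 1.06163297e-01 -4.87222919e-05] 0.0016793514214406714 rim row 96 [[202, 199, 195], [203, 201, 197], [195, 193, 188], [167, 166, 163], [161, 159, 157], [163, 161, 159], [146, 144, 142], [98, 95, 93], [87, 84, 83], [88, 86, 82], [89, 87, 83], [90, 87, 84]]
```

Vision puts the cell at tool x = 104 mm and the lip fronts at 92.9 mm, so the cell clears the lips by about 2.5 mm. Spring force is near 3 N. I'll take a few 0.25 mm steps to confirm by feel.

```bash
python3 - <<'E'
from h import *
for d in (.05625,.0565,.05675):
    s,F,f,z=go(d,.2046,.02,.1); a=(s["tcp_pos"][:2]-P0)@U
    print(round(d,5),round(a,5),round(f,2),round(z+1.26,2),round(s["clock"],1),np.round(s["joint_torque"][:3],2))
    if f<-4: break
s=r.sense();print(s["torque"])
E
```

```text
0.05625 0.05626 -2.88 -0.45 25.7 [  0.93 -43.57 -41.57]
0.0565 0.05649 -2.03 -0.34 26.1 [  0.95 -43.61 -41.6 ]
0.05675 0.05676 -2.95 -1.27 26.5 [  0.97 -43.64 -41.63]
[-0.13653836  0.63408298  0.06598389]
```

```bash
python3 - <<'E'
from h import *
d=.0567
for z in np.arange(.2034,.1970,-.0012):
    s,F,f,fz=go(d,z,.015,.08)
    print(round(z,4),round(s["tcp_pos"][2],5),round(f,2),round(fz+1.26,2),round(s["clock"],1))
    if fz+1.26>6 or f<-7: print("STOP");break
wsnap("l0")
E
```

```text
0.2034 0.2033 -1.84 -1.21 26.9
0.2022 0.2022 -2.18 -1.11 27.3
0.201 0.20102 -1.67 -0.97 27.7
0.1998 0.20001 -1.4 0.05 28.1
0.1986 0.19874 -1.33 0.42 28.4
0.1974 0.19733 -0.3 0.88 28.8
```

View pics/l0.png

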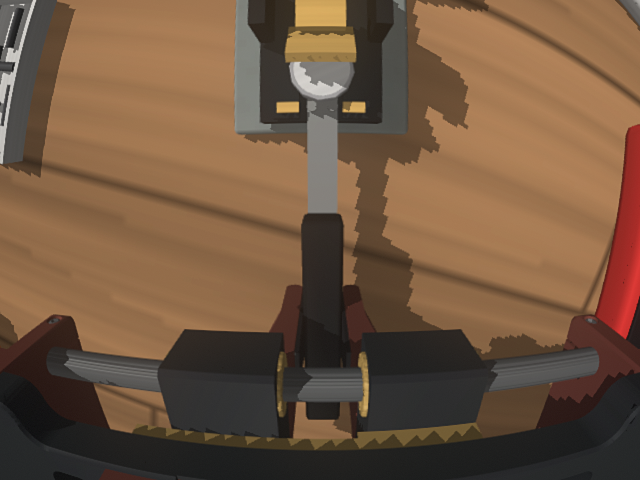

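The cell sits in front of the lips. Its weight and the contact's down-force moved off the blade at z≈0.200, where the underside is at 30 mm, matching the floor height. Now I draw the blade out.

```bash
python3 - <<'E'
from h import *
for d in (.0555,.054,.051,.045,.02):
    s,F,f,fz=go(d,.1972,.03,.08); print(d,round(f,2),round(fz+1.26,2),round(s["clock"],1))
    if abs(f)>5: print("STOP");break
wsnap("l1")
s,F,f,fz=go(-.015,.1972,.05);wsnap("l2");print(s["clock"],F)
E
```

```text
0.0555 -0.71 1.11 29.3
0.054 -0.24 0.22 29.6
0.051 0.39 0.54 30.0
0.045 0.41 0.77 30.5
0.02 -0.67 0.42 31.6
32.6917 [ 0.12031528 -0.10345166 -0.62642111]
```

View pics/l1.png

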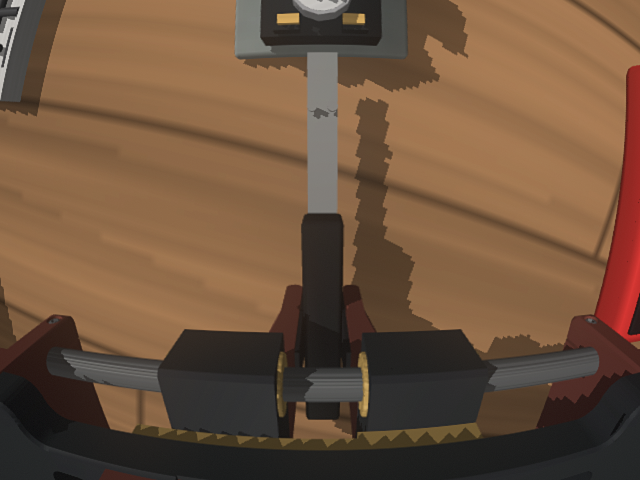

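View pics/l2.png

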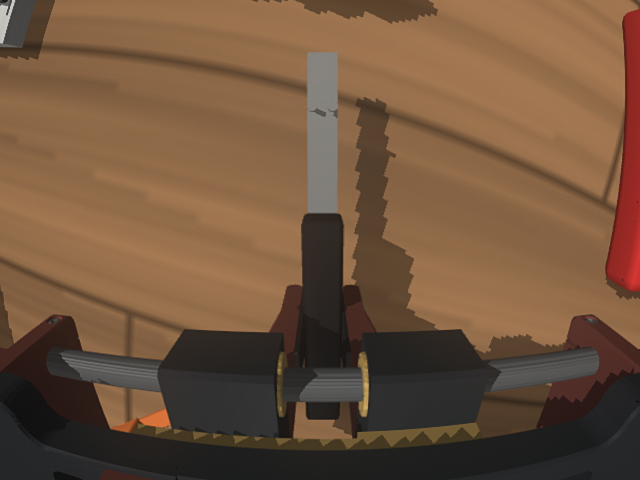

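In l1 the cell stayed behind the lips and the blade came out clean. I'll lift, check the cell's seating height from two wrist views, then return to the rest.

```bash
python3 - <<'E'
from h import *
s=r.sense();t=s["tcp_pos"]
r.servo_line([t[0],t[1],.28],speed=.2)
r.reach([.57,-.15,.33],[180,0,15.9]);r.wait(.2);wsnap("v0")
r.reach([.55,-.14,.28],[180,0,15.9]);r.wait(.2);wsnap("v1");print(r.sense()["clock"],r.sense()["opening"])
im=[]
for f in("v0","v1"):
    a=cv2.imread(f"pics/{f}.png"); im.append(cv2.resize(a[60:260,330:450] if f=="v0" else a[0:200,340:460],None,fx=3,fy=3,interpolation=cv2.INTER_NEAREST))
cv2.imwrite("pics/vc.png",np.hstack(im))
E
```

```text
34.8333 0.015358440930403656
```

View pics/v0.png

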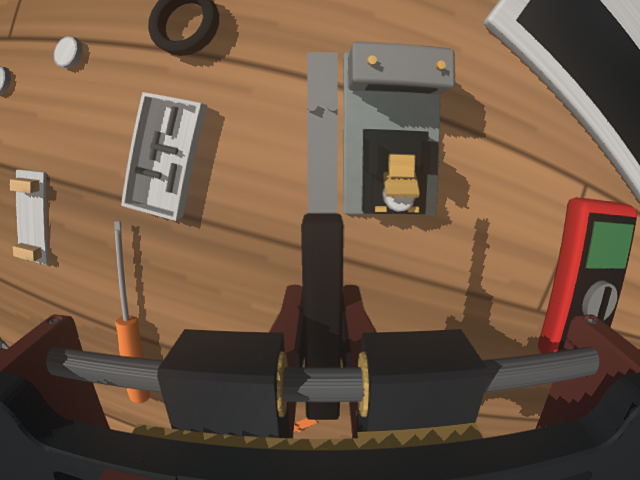

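View pics/vc.png

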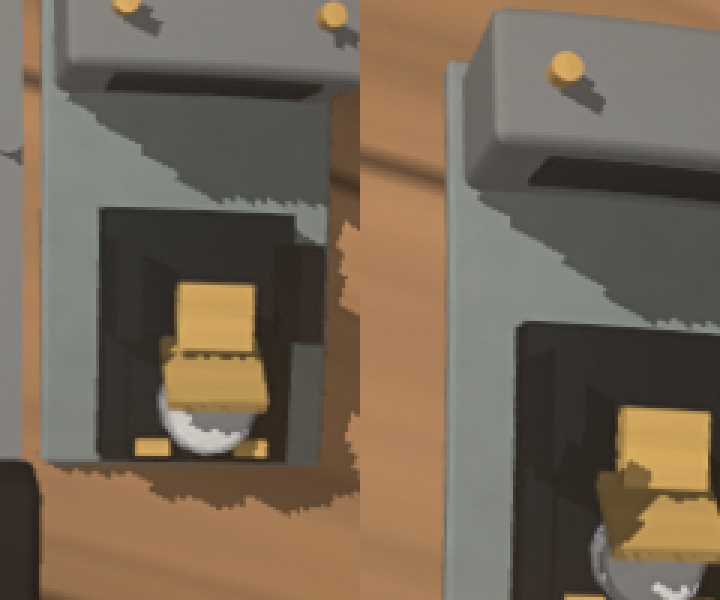

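```bash
python3 - <<'E'
from h import *
im=[]
for f,(x,y) in(("v0",(370,160)),("v1",(395,150))):
    a=cv2.imread(f"pics/{f}.png")[y:y+65,x:x+65]; im.append(cv2.resize(a,None,fx=6,fy=6,interpolation=cv2.INTER_NEAREST))
cv2.imwrite("pics/vd.png",np.hstack(im))
E
```

```text
(no output)
```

View pics/vd.png

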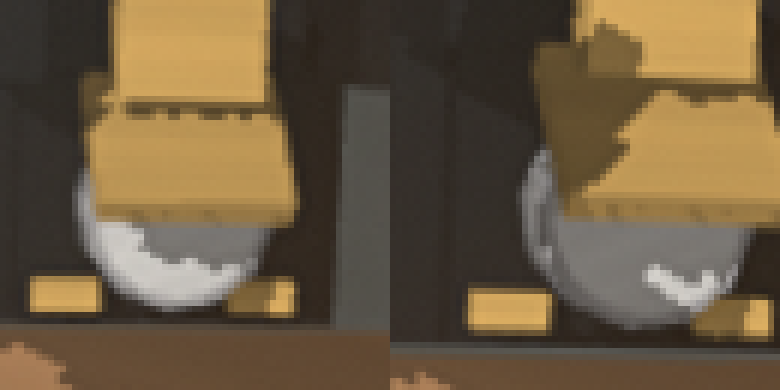

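```bash
python3 - <<'E'
from h import *
a,b=[pickle.load(open(f+".pkl","rb")) for f in("v0","v1")]
def T(u,v):
    X,e=tri([ray(a,*u,True),ray(b,*v,True)]);return X
mid=np.array([.6096,-.1998])
for n,u,v in[("rear rim",(398.8,211.3),(435.3,204.2)),("lipL",(381,209),(415,201.7)),("left rim",(382.8,193.5),(416.8,184.5))]:
    X=T(u,v);print(n,X.round(4),(rz(-15.9)@(X[:2]-mid)*1e3).round(1))
E
```

```text
rear rim [ 0.6086 -0.202   0.0306] [-1.6 -1.9]
lipL [ 0.6062 -0.1881  0.0309] [-0.  12.2]
left rim [ 0.6173 -0.1871  0.0251] [10.8 10.1]
```

The cell's rear rim is 1.6 mm behind the lip centre (1.25 mm expected when seated) and at floor level, so it is seated. Next I lay the spatula back.

```bash
python3 - <<'E'
from h import *
r.reach([.5045,.1508,.25],[180,0,6.1]);r.wait(.2);wsnap("p0")
r.servo_line([.5045,.1508,.198],speed=.06)
for z in(.1945,.193,.1922):
    r.servo_line([.5045,.1508,z],speed=.02);r.wait(.15);s=r.sense();print(z,s["tcp_pos"][2],s["contact_force"],s["clock"])
wsnap("p1")
E
```

```text
0.1945 0.19457904179919433 [ 0.05254868  0.24232066 -0.98646807] 37.7083
0.193 0.19298532580913533 [ 0.44722403 -0.01125278 -0.6956793 ] 38.1083
0.1922 0.19219180273525455 [ 0.30742529 -0.38429209 -1.40577991] 38.5083
```

View pics/p1.png

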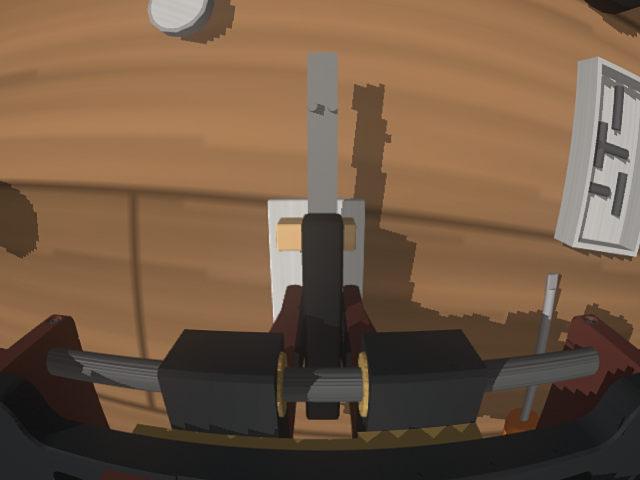

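The view matches the original grasp picture, with the handle over the bar at (302–342, 215). I'll release, retreat and check.

```bash
python3 - <<'E'
from h import *
r.let_go();r.wait(.3);r.servo_line([.5045,.1508,.30],speed=.1);wsnap("q0")
r.reach([.50,.12,.29],[180,0,4.5]);r.wait(.2);p=wsnap("q1");snap("top","q_top");snap("scene","q_scene");print(r.sense()["clock"],r.sense()["opening"])
E
```

```text
41.925 0.08773988274117017
```

View pics/q1.png

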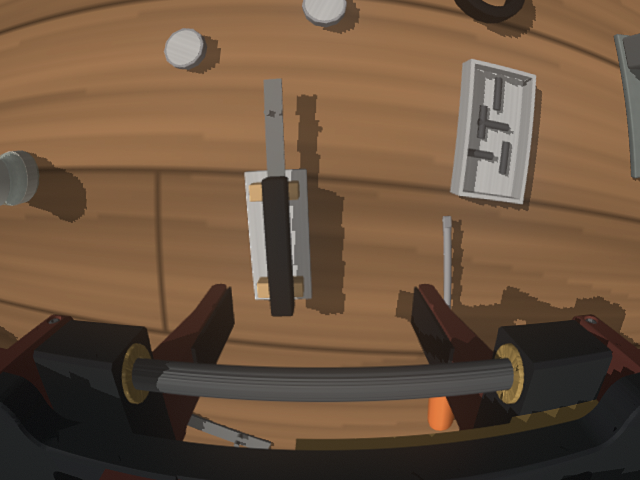

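View pics/q_scene.png

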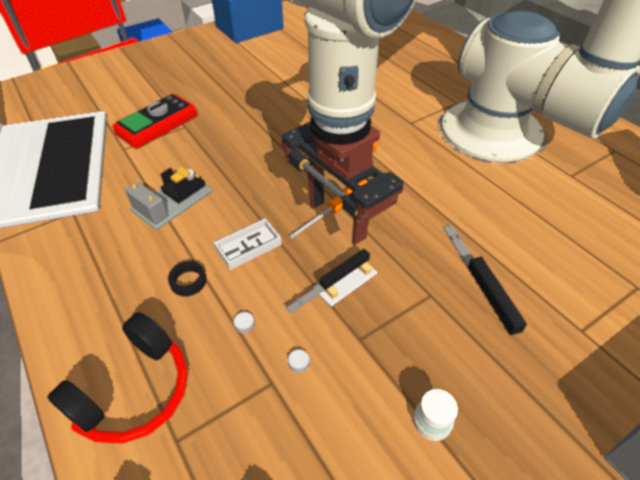

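The spatula is back where it started (rear end at (281,315), as in w3) and the bystanders haven't moved. One unobstructed look at the cell before handing in.

```bash
python3 - <<'E'
from h import *
r.reach([.53,-.22,.30],[180,0,15.9]);r.wait(.2);wsnap("z0")
r.reach([.50,-.17,.28],[180,0,15.9]);r.wait(.2);wsnap("z1");print(r.sense()["clock"])
im=[]
for f,(x,y) in(("z0",(280,60)),("z1",(330,40))):
    a=cv2.imread(f"pics/{f}.png")[y:y+100,x:x+100]; im.append(cv2.resize(a,None,fx=4,fy=4,interpolation=cv2.INTER_NEAREST))
cv2.imwrite("pics/zc.png",np.hstack(im))
E
```

```text
44.075
```

View pics/zc.png

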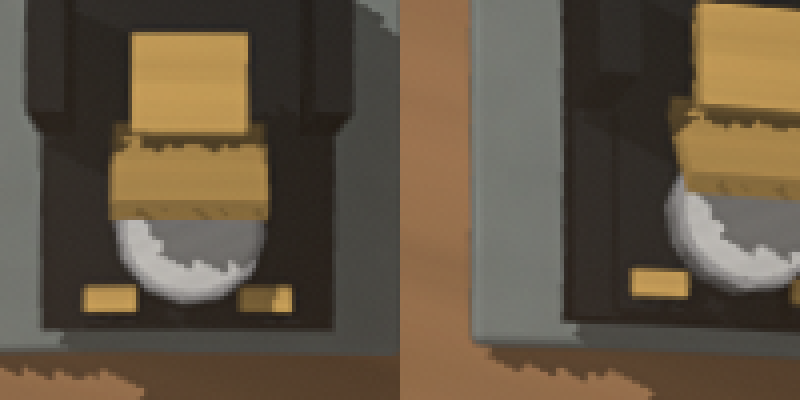

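The cell is centred between the lips: cell mid 190 against lip mid 187 in crop pixels, about 0.4 mm. It sits against the lip fronts, under the contact. Handing in.

```bash
python3 - <<'E'
from h import *
r.hand_in(); print(r.sense()["clock"])
E
```

```text
the job is handed in; nothing more can be done
the job is handed in; nothing more can be done
```

The cell is in the tester's pocket behind the lips, the spatula is back on its rest, and I handed the job in at about 44 s. The interface gives no verdict, so what follows rests on my own checks.

**What I did:** I located the parts with the wrist camera and gripped the small black spatula. I carried the cell level to the tester and pushed it over the lips by feel. I then lowered the blade 7.2 mm, drew it straight out and laid the spatula back where it came from.

**Last checks:**
- **Forces:** The sprung contact read about 3 N at most; the limit is 12 N. I deliberately did not drive it to the hard stop, because the images already showed the cell past the lips by about 2.5 mm.
- **Cell:** It lies against the lip fronts, centred to about 0.4 mm. Its weight came off the blade at floor height. The pocket appears shifted about 12 mm towards -x, which would put the cell within the ±18 mm limit.
- **Spatula and bystanders:** The spatula is at its starting pixels on both bars, and the bystanders look unmoved in the scene view.

**Disagreements:**
- The two-view height of the cell's side rim scattered: one point read 25 mm, which cannot be right. I judged its seating from the rear rim, the lips and the forces instead.
- The lip heights read 1–2 mm lower than the text gives.

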